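Pack the wheel kit into its caddy

ROBOT

A 6-joint arm with a two-finger parallel gripper is mounted at the origin on the work surface. World frame = base frame: x ahead of the robot, y to its left, z up, the work surface at z = 0. Lengths are in m, angles in rad, forces in N, time in s.
With the tool pointing down it reaches from about 0.25 to 0.725 m from the base axis. Payload 4 kg.
Tool frame: the origin (TCP) lies midway between the tips of the shut fingers; the grasp point (between the pads) lies 19 mm behind it; z points along the fingers, y is the direction in which the jaws open and shut (so a half turn about z gives the same grasp; the last joint's range is limited). The gripper opens to 85 mm and grips with 20 to 120 N. Pads are 22 mm wide; open, the fingers measure 114 mm over their backs; the gripper's body (76 mm by 85 mm) begins 54 mm behind the grasp point. The pads swing forward as they close: fully open they stand 13 mm farther back than shut.
Start: joints at [1.204, 0.241, 0.005, 1.335, 0, 1.571], TCP at [0.179, 0.467, 0.231] pointing down, gripper open.
Joint ranges: [-2.72, 2.72], [-1.05, 1.87], [-1.09, 1.28], [-1.99, 2.15], [-1.42, 1.44], [-3.14, 3.14]. Speed limits (rad/s): [2.79, 2.79, 3.14, 3.14, 3.14, 3.14].

INTERFACE

Orientations are given as a unit quaternion [x, y, z, w].
In Python, from workcell import monitor, cams, order gives the robot as it stands.
- The arm moves only by the tool send_rows, never from a script. Its argument "moves" is a list of rows, each a list of 4 numbers: the shift along the tool's x, y, z as a fraction of full scale, then the turn about the tool's z as a fraction of full scale. A call has 1 to 20 rows; each row shifts and turns the commanded pose from where the row before left it, along the tool's axes as they then stand; what a row does not reach is not made up. Full scale, the value 1, is 100 cm for a shift and 0.1 rad for a turn. A row lasts 1/10 s, in which the tool goes at most 50 mm and 8.59 degrees, less where a joint would pass 70% of its speed; a pose out of reach is approached as far as the arm can. A call with a number of a shift or a turn outside -1 to 1 is refused whole. A call with a gripper value outside its range is refused whole. "claw" is the gripper's target within -1 to 1 (fully open at 1, half-way at 0, shut at -1), set as the call begins (left out, the last holds). The fingers move at their own pace and stop on an object; the grip force is fixed at half the most. Time passes only in rows, so rows that do not move let the fingers close. It gives the time, the measured TCP pose, the force and the opening at its end, in the units of the state.
- monitor.get_obs(): the state, without advancing time (a new reading comes with each control period).
- cams.camera(name): name is "side" or "top"; returns (picture, depth): 480x640x3 uint8, blue, green, red; 480x640 float32, m along the optical axis (not along the pixel's ray), 0 where there is no reading.
- cams.camera_info(name): a dict with "intrinsics" (3x3 intrinsics, pixels), "T" (4x4, takes a point from camera to world coordinates). Camera axes: x right, y up, looking along -z (the intrinsics and any distortion apply to the point x, -y, -z); pixel columns grow to the right and rows downward; lengths in m; the calibration is good to about 2 mm. A picture is of the moment at which its call begins. camera_info takes no time and is no camera call.
- order.job_done(): hands the job in, once; it reports no verdict.
The state is a dict: "clock": time; "joint_pos": joint angles; "joint_vel": joint speeds; "tau": joint torques, N m; "eef_pos": TCP position; "tool_rot": TCP orientation; "ft_force": force on the tool from outside, world axes, zero at the start; "ft_torque": the same for the moment, N m; "grip_width": finger opening in m.
Only numpy, scipy, OpenCV 4.12 (cv2) and the standard library are available. Lean on these libraries where they do the work, as an engineer would, in place of code of your own. Each camera call takes 0.05 s, during which the arm holds its last target.

TASK

Pack the wheel kit into the grey caddy on the trolley, each thing standing or lying flat on the floor of its own pocket: the domed lug nut in the small round cup, the deep socket upright in the square bin, the dial tyre gauge face up in the oblong trough with its stem along the trough, and the wheel centre cap dome up in the wide shallow dish. The pockets may be in any arrangement. Leave the big plain hex nut and the short wide socket where they are; they belong to another set.

Things in the scene. Friction and masses are not known exactly. Their poses are not given: they have to be found in the camera images.
- lugnut_mid (a point): Domed (closed-end) chrome lug nut, standing upright with the dome up: round foot flange 28 mm across and 5 mm high, above it a hexagon 22 mm across flats up to 29 mm, then a dome to 36 mm total height. The point is on its axis half-way up, 18 mm above its underside. z up; a pair of hexagon flats faces +x and -x of its own frame (and every 60 degrees). 60 g, may vary.
- socket_mid (a point): Deep dark-steel wheel socket, a plain cylinder 30 mm diameter and 78 mm tall standing upright. The point is on its axis half-way up, 39 mm above its underside. z up. 200 g, may vary.
- gauge_mid (a point): Dial tyre-pressure gauge lying face up: black round case 46 mm diameter and 28 mm high with a white dial on top, and a brass stem that sticks out level from its side along its own +x, its end 45 mm from the case axis (so 68 mm long overall; stem at most 15 mm thick, its axis 14 mm above the underside). The point is on the axis of the case (not the middle of the overall length), 14 mm above its underside. z up. 120 g, may vary.
- cap_mid (a point): Chrome wheel centre cap, a round disc 56 mm diameter lying dome up: its side is vertical from the underside to 21 mm, its slightly domed top reaches 26 mm and has a dark 24 mm disc in the middle. The point is on its axis, 13 mm above its underside. z up. 90 g, may vary.
- plainnut_mid (a point): LOOK-ALIKE, to be left alone: plain chrome hex nut with an open hole in its flat top, 32 mm across flats, 26 mm high, lying flat. The point is on its axis, 13 mm above its underside.
- shortsocket_mid (a point): LOOK-ALIKE, to be left alone: short, wide dark-steel socket, 40 mm diameter and 36 mm tall, standing upright. The point is on its axis, 18 mm above its underside.
- cup: Small round white cup fixed in the caddy, for the lug nut: outside 62 mm diameter at the rim, inside 53 mm across, floor 3 mm thick, rim 17 mm above its underside. Origin at the centre of its underside, z up. The caddy is a fixed square grey tray of 194 mm with a 12 mm edge; the four pockets sit in it two by two, centres 92 mm apart, in any arrangement, and cannot shift.
- bin: Square white bin fixed in the caddy, for the deep socket: outside 62 x 62 mm, inside 54 x 54 mm, floor 4 mm thick, rim 33 mm above its underside. Origin at the centre of its underside; x and y along its sides, z up.
- trough: Oblong low white trough fixed in the caddy, for the gauge: outside 88 mm (its own x) x 70 mm (its own y), inside 82 x 64 mm, floor 3 mm thick, rim 12 mm above its underside. Origin at the centre of its underside; x along its long side, z up.
- dish: Wide shallow round white dish fixed in the caddy, for the centre cap: outside 87 mm diameter, inside 78 mm across, floor 3 mm thick, rim 9 mm above its underside. Origin at the centre of its underside, z up.
Things that resemble listed ones, but are neither listed nor needed, are in the scene too. What is shaped like the part that bears socket_mid but red is not meant.

How it is judged:
At the end, for the whole second after the job is handed in: Axes near pocket centres: nut in cup 16 mm, deep socket in bin 20, gauge in trough 26 (stem along it within 0.5 rad), cap in dish 15; each upright or flat within 0.12 rad, underside within 4 mm of the pocket floor, released, at rest; plain nut and short socket within 15 mm of their start (horizontal distance between lugnut_mid and cup below 0.016 m and z of lugnut_mid in the frame of cup between 0.017 and 0.025 m and angle between each of lugnut_mid, socket_mid, gauge_mid, cap_mid's own z axis and vertical below 0.12 rad and linear speed of each of lugnut, socket, gauge, cap below 0.02 m/s and horizontal distance between socket_mid and bin below 0.02 m and z of socket_mid in the frame of bin between 0.039 and 0.047 m and horizontal distance between gauge_mid and trough below 0.026 m and z of gauge_mid in the frame of trough between 0.013 and 0.021 m and horizontal distance between cap_mid and dish below 0.015 m and z of cap_mid in the frame of dish between 0.012 and 0.02 m and angle between the x axis of gauge_mid and the x axis of trough, either way round below 0.5 rad and distance of each of plainnut_mid, shortsocket_mid from where it was at the start of the episode below 0.015 m); the robot touches nothing.
It fails at once if a look-alike (plain hex nut or short socket) is moved by more than 25 mm (distance of any of plainnut_mid, shortsocket_mid from where it was at the start of the episode above 0.025 m).
It also fails if it takes over 106 s, if anything falls off the work surface, if the arm or the gripper's body presses on something with over 40 N, if the wrist force passes 120 N, or if a joint passes its speed limit or range.

## Working session

There is one attempt and no reset: what is moved stays moved. The work goes in short steps, Python scripts to look and compute and a tool call to move; the robot and the scene stay as the last step left them, time stands still between calls to the robot, and variables do not carry over. Pictures are saved under pics/ and viewed, and the job is handed in when it is done.

Besides the shell and the picture viewer there is one more tool, called after "Emit:" as name(argument=value, ...) on one line, values as JSON. send_rows: Moves the arm, as the interface text tells. Its arguments: {"type":"object","properties":{"moves":{"type":"array","items":{"type":"array","items":{"type":"number","minimum":-1,"maximum":1}}},"claw":{"type":"number"}},"required":["moves"]}

```bash
mkdir -p pics; ls; python3 - <<'E'
from workcell import monitor,cams,order
import cv2,json,numpy as np
print(monitor.get_obs())
for n in("top","side"):
    p,d=cams.camera(n); i=cams.camera_info(n)
    cv2.imwrite(f"pics/{n}0.png",p); np.savez(f"{n}0.npz",p=p,d=d,K=i["intrinsics"],T=i["T"]); print(n,i)
E
```

```text
pics
{'clock': 0.0, 'joint_pos': array([1.20398590e+00, 2.41418872e-01, 3.70901783e-03, 1.33518885e+00,
       1.56692676e-05, 1.57080342e+00]), 'joint_vel': array([-1.20527546e-03,  5.32641542e-04,  1.31740808e-03,  1.43167221e-03,
       -6.29909037e-07,  8.10638643e-04]), 'tau': array([ 1.01114816e-03, -3.72319472e+01,  2.52408385e+01,  1.68521918e-02,
        2.47028520e-04,  9.39788663e-06]), 'eef_pos': array([0.17908761, 0.46614654, 0.23040421]), 'tool_rot': array([ 1.82382124e-01,  9.83227164e-01, -1.03212945e-03, -1.99413856e-04]), 'ft_force': array([0.1068391 , 0.74879739, 0.26845601]), 'ft_torque': array([ 0.0110087 ,  0.02511014, -0.0211705 ]), 'grip_width': 0.08532309940429222}
top {'intrinsics': array([[543.57390859,   0.        , 318.28025944],
       [  0.        , 543.57390859, 236.13370191],
       [  0.        ,   0.        ,   1.        ]]), 'T': array([[ 0.02442746,  0.98159747, -0.18939298,  0.28038655],
       [-0.99969799,  0.02347518, -0.0072701 ,  0.00231743],
       [-0.00269028,  0.18951337,  0.98187446,  1.17136256],
       [ 0.        ,  0.        ,  0.        ,  1.        ]])}
side {'intrinsics': array([[472.38697798,   0.        , 310.65905021],
       [  0.        , 472.38697798, 234.27991131],
       [  0.        ,   0.        ,   1.        ]]), 'T': array([[-0.97133028,  0.11882552, -0.20590771,  0.2905605 ],
       [-0.23762685, -0.51128596,  0.82590565,  0.80096195],
       [-0.00713905,  0.85115637,  0.52486367,  0.54152648],
       [ 0.        ,  0.        ,  0.        ,  1.        ]])}
```

View pics/top0.png

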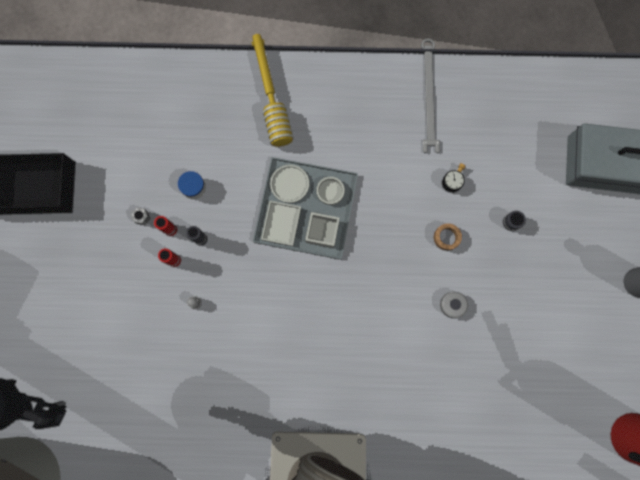

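View pics/side0.png

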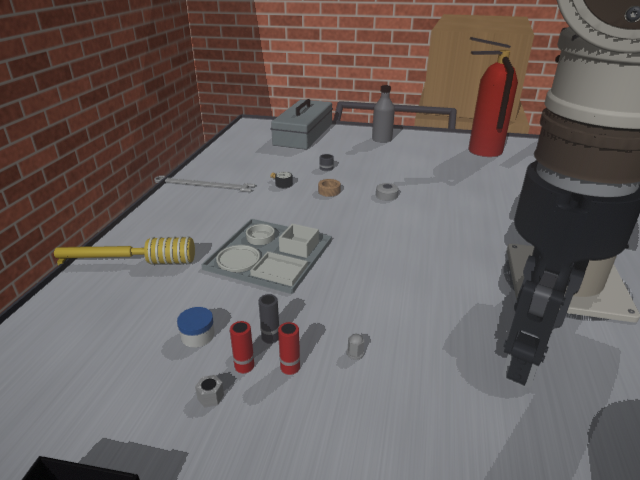

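Candidates (top view):
- **Lug nut:** (195,301) is slim with a closed dome. (140,215) has an open hole, so it is the plain nut.
- **Deep socket:** (196,235) is dark and tall. (165,225) and (169,257) are red decoys, and (514,220) is the short socket.
- **Gauge:** (454,180).
- **Cap:** (454,304). The copper ring at (447,236) and the blue jar at (190,184) are neither listed nor needed.

I'll confirm these with enlarged crops.

```bash
cat > h.py <<'E'
import numpy as np,cv2
def load(f): return np.load(f+".npz")
def ray(z,u,v):
    K,T=z["K"],z["T"]; d=np.array([(u-K[0,2])/K[0,0],-(v-K[1,2])/K[1,1],-1.])
    return T[:3,3],T[:3,:3]@d
def onz(z,u,v,h):
    o,d=ray(z,u,v); return o+d*(h-o[2])/d[2]
def proj(z,P):
    K,T=z["K"],z["T"]; c=T[:3,:3].T@(np.array(P)-T[:3,3]); return K[0,0]*c[0]/-c[2]+K[0,2], K[1,1]*-c[1]/-c[2]+K[1,2]
def cloud(z):
    K,T,d=z["K"],z["T"],z["d"]; v,u=np.mgrid[:480,:640]
    c=np.stack([(u-K[0,2])/K[0,0]*d,-(v-K[1,2])/K[1,1]*d,-d],-1); return c@T[:3,:3].T+T[:3,3]
E
python3 - <<'E'
from h import *
a=load("top0");p=a["p"]
c1=cv2.resize(p[160:320,120:370],None,fx=3.1,fy=3.1,interpolation=cv2.INTER_CUBIC)
c2=cv2.resize(p[150:330,420:540],None,fx=3.1,fy=3.1,interpolation=cv2.INTER_CUBIC)
cv2.imwrite("pics/c1.png",c1);cv2.imwrite("pics/c2.png",c2)
X=cloud(a)
for n,(u,v) in dict(lug=(195,301),sock=(194,232),plain=(140,215),g=(454,180),cap=(454,304),short=(514,220),dish=(290,184),cup=(330,191),tr=(281,224),bin=(322,231)).items(): print(n,X[v,u].round(4), X[v-2:v+3,u-2:u+3,2].round(3).min(),X[v-8:v+9,u-8:u+9,2].max().round(3))
print(a["d"].min())
E
```

```text
lug [0.356  0.2645 0.0331] 0.025 1.171
sock [0.4937 0.2655 0.0787] 0.071 0.082
plain [0.5393 0.3986 0.0233] 0.021 1.171
g [ 0.633  -0.2827  0.0274] 0.022 1.171
cap [ 0.3635 -0.2772  0.0247] 0.02 1.171
short [ 0.5449 -0.4073  0.0341] 0.029 1.171
dish [0.6215 0.0767 0.0071] 0.001 1.171
cup [ 0.6085 -0.0126  0.0035] 0.001 0.019
tr [0.531  0.0936 0.003 ] -0.001 1.171
bin [0.5167 0.0031 0.0063] 0.002 1.171
0.0
```

View pics/c1.png

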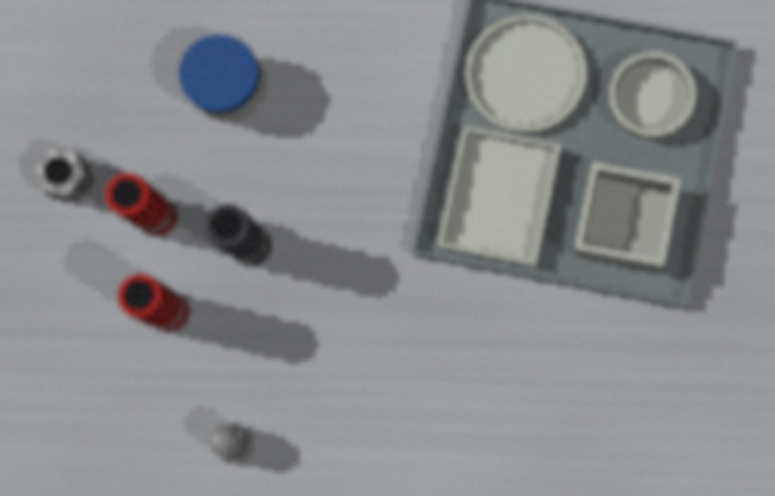

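View pics/c2.png

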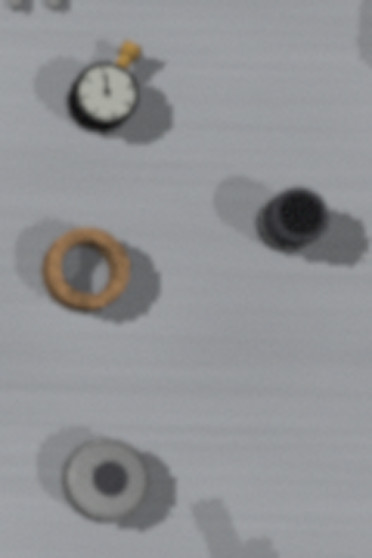

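The crops confirm it: lug nut domed and closed at (195,301), deep socket the dark one at (194,232), gauge with brass stem pointing up-right in the image, and cap with a dark centre disc at (454,304). Next I'll measure them.

```bash
python3 - <<'E'
from h import *
a=load("top0");p=a["p"];X=cloud(a);hsv=cv2.cvtColor(p,cv2.COLOR_BGR2HSV).astype(int)
# table height
print("table",[X[v-4:v+5,u-4:u+5,2].mean().round(4) for u,v in((240,330),(390,200),(480,270),(150,320))])
for n,(u,v,r,h0,h1,h) in dict(lug=(195,301,14,.012,.05,.0),sock=(196,234,17,.07,.09,.078),plain=(140,215,12,.018,.04,.026),g=(454,181,13,.021,.04,.028),cap=(454,304,18,.015,.04,.023),short=(514,220,13,.03,.05,.036)).items():
    S=X[v-r:v+r+1,u-r:u+r+1]; m=(S[...,2]>h0)&(S[...,2]<h1)
    pts=S[m]; 
    (c,R,_)=cv2.fitEllipse(cv2.convexHull(pts[:,:2].astype(np.float32)*1000)) 
    (c2,r2)=cv2.minEnclosingCircle(pts[:,:2].astype(np.float32)*1000)
    print(n,m.sum(),pts.mean(0).round(4),"ell",np.round(c,1),np.round(R,1),"circ",np.round(c2,1),round(r2,1), "zmed",np.median(pts[:,2]).round(4))
# gauge stem: brass
for f in("top0","side0"):
    b=load(f);hh=cv2.cvtColor(b["p"],cv2.COLOR_BGR2HSV).astype(int);
    m=(hh[...,0]>8)&(hh[...,0]<30)&(hh[...,1]>110)
    box=np.zeros_like(m); 
    if f=="top0": box[155:185,445:475]=1
    else: box[165:195,265:300]=1
    v,u=np.nonzero(m&box); print(f,"stem px",len(u),u.mean(),v.mean(),onz(b,u.mean(),v.mean(),.014).round(4))
# pockets: white mask
w=(hsv[...,1]<45)&(hsv[...,2]>110)
Z=X[...,2]
box=np.zeros((480,640),bool);box[158:258,255:358]=1
print("caddy Z hist",np.histogram(Z[box],bins=np.arange(-.004,.044,.002)))
E
```

```text
table [np.float64(0.0271), np.float64(-0.0008), np.float64(0.0274), np.float64(-0.0017)]
lug 117 [0.3533 0.2697 0.0294] ell [354.  271.2] [23.2 23.9] circ [353.9 270.9] 12.4 zmed 0.0307
sock 167 [0.4926 0.2676 0.0768] ell [492.9 268.2] [28.5 30.8] circ [493.  268.1] 15.5 zmed 0.0768
plain 209 [0.5379 0.3998 0.0247] ell [537.9 399.9] [34.6 35.8] circ [538.2 400.6] 18.5 zmed 0.0247
g 335 [ 0.6325 -0.2826  0.0272] ell [ 634.9 -283.8] [43.6 51.1] circ [ 637.3 -282.3] 26.7 zmed 0.0272
cap 558 [ 0.3626 -0.2783  0.023 ] ell [ 362.9 -279.5] [54.5 55.5] circ [ 363.1 -279.3] 28.1 zmed 0.0231
short 262 [ 0.5461 -0.4118  0.0349] ell [ 546.3 -412.4] [38.3 39.8] circ [ 546.3 -412.1] 20.4 zmed 0.0347
top0 stem px 29 460.86206896551727 166.89655172413794 [ 0.6678 -0.3019  0.014 ]
side0 stem px 12 272.75 174.66666666666666 [ 0.6687 -0.3017  0.014 ]
caddy Z hist (array([ 759, 1330, 1851, 1858, 1488,  979,  503,  373,  250,  149,   91,
         70,   43,   22,   13,   17,   14,   30,   63,   66,   39,   18,
          2]), array([-0.004, -0.002,  0.   ,  0.002,  0.004,  0.006,  0.008,  0.01 ,
        0.012,  0.014,  0.016,  0.018,  0.02 ,  0.022,  0.024,  0.026,
        0.028,  0.03 ,  0.032,  0.034,  0.036,  0.038,  0.04 ,  0.042]))
```

```bash
python3 - <<'E'
from h import *
a=load("top0");p=a["p"];hsv=cv2.cvtColor(p,cv2.COLOR_BGR2HSV).astype(int)
# sample colours
for u,v in((290,184),(331,187),(283,224),(332,236),(308,200),(345,220),(240,200),(266,215),(322,212)): print((u,v),p[v,u],hsv[v,u])
E
python3 - <<'E'
from h import *
a=load("top0")
cv2.imwrite("pics/cad.png",cv2.resize(a["p"][150:265,248:365],None,fx=5,fy=5,interpolation=cv2.INTER_CUBIC))
E
```

```text
(290, 184) [165 174 171] [ 40  13 174]
(331, 187) [164 174 172] [ 36  15 174]
(283, 224) [167 176 173] [ 40  13 176]
(332, 236) [146 154 153] [ 34  13 154]
(308, 200) [117 116 107] [ 93  22 117]
(345, 220) [103 102  94] [ 93  22 103]
(240, 200) [160 156 154] [110  10 160]
(266, 215) [132 137 134] [ 48   9 137]
(322, 212) [113 113 105] [ 90  18 113]
```

View pics/cad.png

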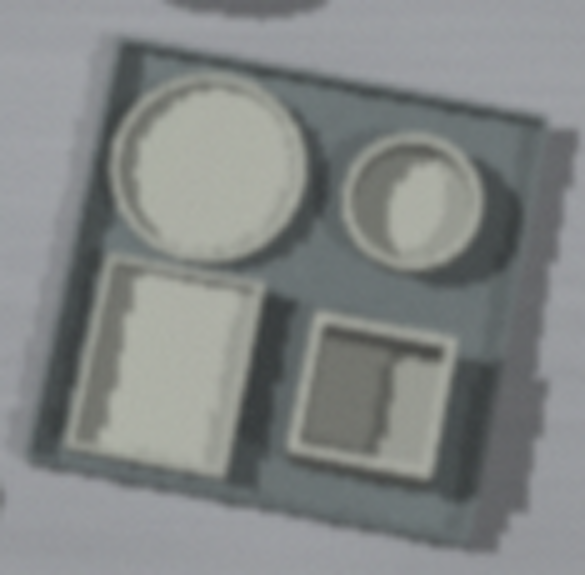

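```bash
python3 - <<'E'
from h import *
a=load("top0");p=a["p"].astype(int);X=cloud(a)
pf=cv2.GaussianBlur(a["p"],(3,3),0).astype(int)
m=((pf[...,2]-pf[...,0])>-2).astype(np.uint8);b=np.zeros_like(m);b[160:255,260:352]=1;m&=b
n,l,s,c=cv2.connectedComponentsWithStats(m)
vis=cv2.resize(m*255,None,fx=1,fy=1)
ctr={}
for i in range(1,n):
    if s[i,4]<200: continue
    print(s[i],c[i])
    cs,_=cv2.findContours((l==i).astype(np.uint8),cv2.RETR_EXTERNAL,cv2.CHAIN_APPROX_NONE)
    k=max(cs,key=cv2.contourArea)[:,0].astype(float)
    for h in (.012,.015,.021,.036):
        q=np.array([onz(a,u,v,h)[:2]*1000 for u,v in k],np.float32)
        r=cv2.minAreaRect(q);e=cv2.fitEllipse(q)
        print("  h",h,"rect",np.round(r[0],1),np.round(r[1],1),round(r[2],1),"ell",np.round(e[0],1),np.round(e[1],1))
cv2.imwrite("pics/m.png",cv2.resize(m[150:265,248:365]*255,None,fx=4,fy=4))
# dial
r=p[165:196,438:472]; g=(r.min(2)>140); 
print("dial?",)
hsv=cv2.cvtColor(a["p"],cv2.COLOR_BGR2HSV)
print(X[178:183,450:458].mean((0,1)))
E
```

```text
[ 261  165   49   81 2604] [284.76728111 204.24577573]
  h 0.012 rect [575.1  83.6] [ 89.  180.8] 83.2 ell [574.4  86.2] [ 83.6 212.9]
  h 0.015 rect [574.4  83.4] [ 88.8 180.4] 83.2 ell [573.6  85.9] [ 83.4 212.4]
  h 0.021 rect [572.9  82.9] [ 88.3 179.4] 83.2 ell [572.1  85.5] [ 82.9 211.3]
  h 0.036 rect [569.   81.9] [ 87.2 177.1] 83.2 ell [568.3  84.4] [ 81.8 208.5]
[316 177  29  28 643] [330.0933126  190.30948678]
  h 0.012 rect [607.4 -12.5] [61.7 61.9] 1.4 ell [607.8 -12.7] [62.2 62.5]
  h 0.015 rect [606.5 -12.5] [61.6 61.7] 1.4 ell [607.  -12.6] [62.  62.3]
  h 0.021 rect [604.8 -12.4] [61.2 61.4] 1.4 ell [605.3 -12.6] [61.7 62. ]
  h 0.036 rect [600.6 -12.2] [60.4 60.6] 1.4 ell [601.  -12.4] [60.9 61.2]
[305 212  34  35 927] [321.93311758 229.34951456]
  h 0.012 rect [519.4   3.4] [65.9 68.9] 79.9 ell [519.7   3.3] [73.9 77.9]
  h 0.015 rect [518.8   3.4] [65.7 68.7] 79.9 ell [519.    3.3] [73.8 77.7]
  h 0.021 rect [517.5   3.4] [65.4 68.4] 79.9 ell [517.8   3.3] [73.4 77.3]
  h 0.036 rect [514.5   3.4] [64.5 67.5] 79.9 ell [514.7   3.3] [72.4 76.3]
dial?
[ 0.61511673 -0.26731355  0.08491252]
```

View pics/m.png

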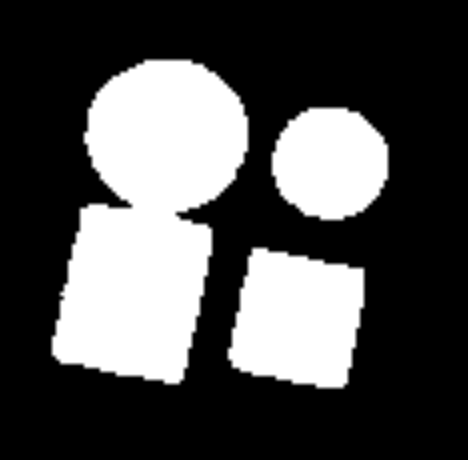

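```bash
cat >> h.py <<'E'
def plan(x,y,z,jaw=None):
    """print tool-axis deltas (m) and turn (rad) to reach"""
    from workcell import monitor
    from scipy.spatial.transform import Rotation as R
    s=monitor.get_obs();Rm=R.from_quat(s["tool_rot"]).as_matrix()
    ja=np.arctan2(Rm[1,1],Rm[0,1]); d=Rm.T@(np.array([x,y,z])-s["eef_pos"])
    t=0
    if jaw is not None:
        t=-(np.radians(jaw)-ja); t=(t+np.pi/2)%np.pi-np.pi/2
    print("t",round(s["clock"],2),"pos",s["eef_pos"].round(4),"jaw",np.degrees(ja).round(1),"w",s["grip_width"].round(4),"j",s["joint_pos"].round(2))
    print("delta tool",d.round(4),"turn",round(t,3)," tilt",Rm[:,2].round(3))
E
python3 - <<'E'
from h import *
a=load("top0");X=cloud(a);Z=X[...,2];ok=a["d"]>0
def med(u,v,r=2):
    q=Z[v-r:v+r+1,u-r:u+r+1][ok[v-r:v+r+1,u-r:u+r+1]];return q.mean().round(4),q.std().round(4)
for n,(u,v,r) in dict(t1=(240,330,6),t2=(390,200,8),t3=(480,270,6),dish=(291,184,8),cup=(332,190,4),tr=(282,225,8),bin=(322,232,5),cf=(308,203,2),cf2=(345,170,3)).items(): print(n,med(u,v,r))
for P in ((.621,.078,.012),(.530,.094,.015),(.5145,.0034,.036),(.6055,-.0125,.02)): print(np.round(proj(a,P),1))
hsv=cv2.cvtColor(a["p"],cv2.COLOR_BGR2HSV).astype(int)
p=a["p"]; sub=p[165:196,438:472].min(2)
m=((sub>120)&(hsv[165:196,438:472,0]<100)|(sub>170)).astype(np.uint8)
n,l,s,c=cv2.connectedComponentsWithStats(m)
for i in range(1,n): print("dial",s[i],c[i]+[438,165],onz(a,*(c[i]+[438,165]),.028).round(4))
red=((hsv[...,0]<8)|(hsv[...,0]>172))&(hsv[...,1]>120);red[:, 300:]=0
rp=X[red&(Z>.06)];
for c in (rp[rp[:,0]>.49],rp[rp[:,0]<.49]): print("red",len(c),c.mean(0).round(3))
b=load("side0");Y=cloud(b)
for n,(u,v,r,h0,h1) in dict(lug=(356,345,14,.012,.05),sock=(269,302,12,.07,.09),g=(284,181,12,.021,.04),cap=(387,192,14,.015,.04)).items():
    S=Y[v-r:v+r+1,u-r:u+r+1].reshape(-1,3);S=S[(S[:,2]>h0)&(S[:,2]<h1)].astype(np.float32)
    print("side",n,len(S),S.mean(0).round(4),np.round(cv2.minEnclosingCircle(S[:,:2])[0],4),S[:,2].max())
plan(.354,.271,.10,37)
E
```

```text
t1 (np.float64(-0.0017), np.float64(0.0023))
t2 (np.float64(-0.0012), np.float64(0.0022))
t3 (np.float64(-0.0013), np.float64(0.0022))
dish (np.float64(0.005), np.float64(0.0023))
cup (np.float64(0.0052), np.float64(0.0022))
tr (np.float64(0.0048), np.float64(0.0023))
bin (np.float64(0.0056), np.float64(0.0024))
cf (np.float64(0.0012), np.float64(0.0022))
cf2 (np.float64(0.0027), np.float64(0.0052))
[289.3 183.6]
[280.4 223.3]
[321.9 229.3]
[330.1 190.3]
dial [18  0  3  5  5] [457. 167.] [ 0.6627 -0.2898  0.028 ]
dial [  8   6  17  17 219] [454.        179.3196347] [ 0.6344 -0.2826  0.028 ]
dial [33 29  1  1  1] [471. 194.] [ 0.6021 -0.3187  0.028 ]
red 133 [0.51  0.333 0.075]
red 123 [0.442 0.317 0.084]Traceback (most recent call last):
  File "<stdin>", line 18, in <module>
cv2.error: OpenCV(4.12.0) /io/opencv/modules/imgproc/src/shapedescr.cpp:201: error: (-215:Assertion failed) count >= 0 && (depth == CV_32F || depth == CV_32S) in function 'minEnclosingCircle'
```

```bash
python3 - <<'E'
from h import *
b=load("side0");Y=cloud(b)
for n,(u,v,r,h0,h1) in dict(lug=(356,345,14,.012,.05),sock=(269,302,12,.07,.09),g=(284,181,12,.018,.04),cap=(387,192,14,.012,.04)).items():
    S=Y[v-r:v+r+1,u-r:u+r+1].reshape(-1,3);print(S.min(0),S.max(0));S=np.ascontiguousarray(S[(S[:,2]>h0)&(S[:,2]<h1)].astype(np.float32))
    if len(S): print("side",n,len(S),S.mean(0).round(4),np.round(cv2.minEnclosingCircle(np.ascontiguousarray(S[:,:2]))[0],4),S[:,2].max())
plan(.354,.271,.10,37)
E
```

```text
[ 0.2905605   0.21751949 -0.0043266 ] [0.38134205 0.80096195 0.54152648]
side lug 259 [0.3524 0.2785 0.0257] [0.3531 0.274 ] 0.035483748
[ 0.2905605   0.14911236 -0.00373123] [0.55357434 0.80096195 0.54152648]
side sock 242 [0.4911 0.2726 0.0757] [0.4921 0.2705] 0.07902813
[ 0.2905605  -0.39207016 -0.0051586 ] [0.69391137 0.80096195 0.54152648]
side g 144 [ 0.6323 -0.2757  0.0246] [ 0.6419 -0.2803] 0.028957974
[ 0.2905605  -0.39538579 -0.00508661] [0.40797175 0.80096195 0.54152648]
side cap 235 [ 0.3619 -0.2677  0.021 ] [ 0.363  -0.2753] 0.027243901Traceback (most recent call last):
  File "<stdin>", line 6, in <module>
  File "h.py", line 22, in plan
    print("t",round(s["clock"],2),"pos",s["eef_pos"].round(4),"jaw",np.degrees(ja).round(1),"w",s["grip_width"].round(4),"j",s["joint_pos"].round(2))
                                                                                                ^^^^^^^^^^^^^^^^^^^^^
AttributeError: 'float' object has no attribute 'round'
```

```bash
sed -i 's/s\["grip_width"\].round(4)/round(float(s["grip_width"]),4)/' h.py; python3 - <<'E'
from h import *
plan(.3535,.272,.10,37)
E
```

```text
t 0.1 pos [0.1791 0.4662 0.2305] jaw 69.0 w 0.0854 j [1.2  0.24 0.   1.34 0.   1.57]
delta tool [-0.2324 -0.1185  0.1307] turn 0.558  tilt [-0.001 -0.002 -1.   ]
```

Emit:
send_rows(moves=[[-0.029, -0.0148, 0.0125, 0], [-0.029, -0.0148, 0.0125, 0], [-0.029, -0.0148, 0.0125, 0], [-0.029, -0.0148, 0.0125, 0], [-0.029, -0.0148, 0.0125, 0], [-0.029, -0.0148, 0.0125, 0], [-0.029, -0.0148, 0.0125, 0], [-0.029, -0.0148, 0.0125, 0], [0, 0, 0, 0.93], [0, 0, 0, 0.93], [0, 0, 0, 0.93], [0, 0, 0, 0.93], [0, 0, 0, 0.93], [0, 0, 0, 0.93], [0, 0, 0, 0]], claw=1)

```text
clock: 1.6
eef_pos: [0.3531, 0.2728, 0.1309]
tool_rot: [0.446, 0.895, -0.0, -0.0]
ft_force: [0.3, -0.6, 0.2]
grip_width: 0.0851
```

```bash
python3 - <<'E'
from h import *
plan(.3535,.272,.017,37)
E
```

```text
t 1.6 pos [0.3531 0.2728 0.1309] jaw 37.0 w 0.0851 j [ 0.66  0.21 -0.31  1.05  0.    1.58]
delta tool [-9.000e-04 -1.000e-04  1.139e-01] turn 0.0  tilt [-0.001 -0.001 -1.   ]
```

Tracking is accurate. I'll descend and close.

Emit:
send_rows(moves=[[0, 0, 0.03, 0], [0, 0, 0.03, 0], [0, 0, 0.03, 0], [0, 0, 0.016, 0], [0, 0, 0.008, 0], [0, 0, 0, 0]])

```text
clock: 2.2
eef_pos: [0.3526, 0.2724, 0.0164]
tool_rot: [0.446, 0.895, -0.001, -0.001]
ft_force: [0.3, -0.2, 0.4]
grip_width: 0.0854
```

Emit:
send_rows(moves=[[0, 0, 0, 0], [0, 0, 0, 0], [0, 0, 0, 0], [0, 0, 0, 0], [0, 0, 0, 0], [0, 0, 0, 0], [0, 0, 0, 0], [0, 0, 0, 0], [0, 0, 0, 0], [0, 0, 0, 0], [0, 0, 0, 0], [0, 0, 0, 0]], claw=-1)

```text
clock: 3.4
eef_pos: [0.3539, 0.2734, 0.0183]
tool_rot: [0.446, 0.895, 0.001, 0.0]
ft_force: [-1.2, -0.6, 5.8]
grip_width: 0.021
```

```bash
python3 - <<'E'
from h import *
from workcell import cams
plan(.6055,-.0125,.1,35)
p,d=cams.camera("side"); cv2.imwrite("pics/s1.png",cv2.resize(p[230:420,270:470],None,fx=3,fy=3))
E
```

```text
t 3.4 pos [0.3539 0.2734 0.0183] jaw 37.0 w 0.021 j [ 0.66  0.36 -0.46  0.75 -0.    1.58]
delta tool [-0.3797  0.0289 -0.0817] turn 0.035  tilt [ 0.001  0.001 -1.   ]
```

View pics/s1.png

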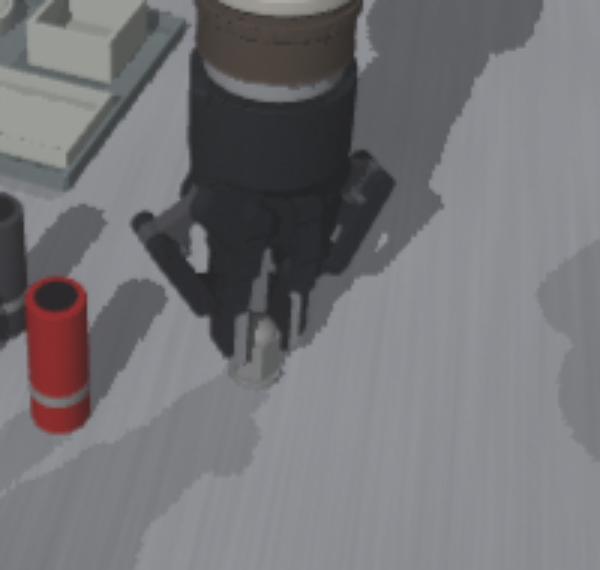

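Emit:
send_rows(moves=[[0, 0, -0.02, 0], [0, 0, -0.04, 0], [0, 0, -0.04, 0], [-0.03, 0.003, 0, 0], [-0.038, 0.003, 0, 0], [-0.038, 0.003, 0, 0], [-0.038, 0.003, 0, 0], [-0.038, 0.003, 0, 0], [-0.038, 0.003, 0, 0], [-0.038, 0.003, 0, 0], [-0.038, 0.003, 0, 0], [-0.038, 0.003, 0, 0], [-0.03, 0.002, 0, 0], [-0.016, 0, 0, 0], [0, 0, 0, 0]])

```text
clock: 4.95
eef_pos: [0.6064, -0.0151, 0.1169]
tool_rot: [0.447, 0.894, -0.0, 0.0]
ft_force: [-0.7, 0.6, -1.0]
grip_width: 0.021
```

```bash
python3 - <<'E'
from h import *
from workcell import cams
plan(.6055,-.0125,.0245)
p,d=cams.camera("side"); cv2.imwrite("pics/s2.png",cv2.resize(p[130:320,170:370],None,fx=3,fy=3))
E
```

```text
t 4.95 pos [ 0.6064 -0.0151  0.1169] jaw 36.8 w 0.021 j [-0.02  0.52  0.11  1.16 -0.    0.9 ]
delta tool [0.0026 0.0008 0.0924] turn 0  tilt [ 0. -0. -1.]
```

View pics/s2.png

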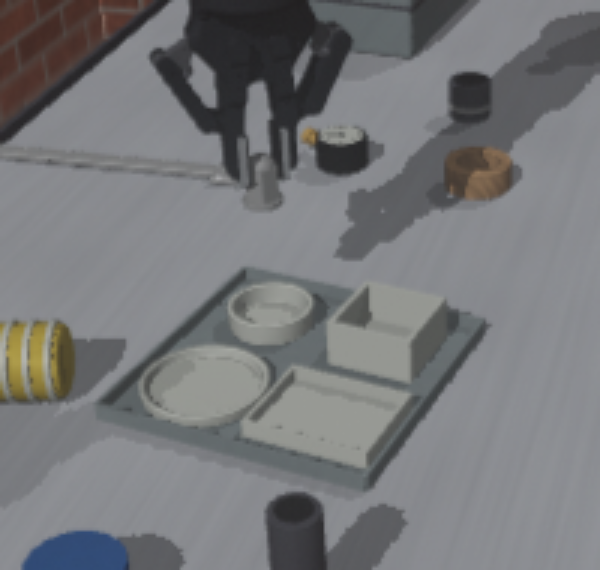

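The nut hangs upright in the jaws above the cup. I'll lower it and release.

Emit:
send_rows(moves=[[0.0026, 0.0008, 0.03, 0], [0, 0, 0.03, 0], [0, 0, 0.02, 0], [0, 0, 0.008, 0], [0, 0, 0.0025, 0], [0, 0, 0, 0], [0, 0, 0, 0]])

```text
clock: 5.7
eef_pos: [0.6055, -0.0102, 0.0283]
tool_rot: [0.446, 0.895, 0.001, 0.001]
ft_force: [0.9, 0.1, -0.6]
grip_width: 0.0209
```

Emit:
send_rows(moves=[[0, 0, 0, 0], [0, 0, 0, 0]])

```text
clock: 5.9
eef_pos: [0.6051, -0.0104, 0.0278]
tool_rot: [0.446, 0.895, 0.0, 0.001]
ft_force: [0.4, 0.9, -0.5]
grip_width: 0.0207
```

Emit:
send_rows(moves=[[0, 0, 0, 0]])

```text
clock: 6.0
eef_pos: [0.6048, -0.0105, 0.0274]
tool_rot: [0.446, 0.895, 0.0, 0.0]
ft_force: [0.1, -0.1, -0.5]
grip_width: 0.0205
```

Emit:
send_rows(moves=[[-0.0015, -0.0005, 0.001, 0], [0, 0, 0.001, 0], [0, 0, 0, 0], [0, 0, 0, 0]])

```text
clock: 6.4
eef_pos: [0.6048, -0.0119, 0.0247]
tool_rot: [0.446, 0.895, -0.0, -0.0]
ft_force: [0.2, -0.4, -1.3]
grip_width: 0.0206
```

Emit:
send_rows(moves=[[0, 0, 0, 0], [0, 0, 0, 0], [0, 0, 0, 0], [0, 0, 0, 0], [0, 0, 0, 0], [0, 0, -0.01, 0], [0, 0, -0.03, 0], [0, 0, -0.04, 0], [0, 0, 0, 0]], claw=0)

```text
clock: 7.3
eef_pos: [0.6094, -0.012, 0.112]
tool_rot: [0.446, 0.895, 0.003, 0.006]
ft_force: [1.4, 0.1, 0.5]
grip_width: 0.0426
```

```bash
python3 - <<'E'
from h import *
from workcell import cams
plan(.363,-.279,.10,-37)
p,d=cams.camera("side"); cv2.imwrite("pics/s3.png",cv2.resize(p[130:320,170:370],None,fx=3,fy=3))
E
```

```text
t 7.3 pos [ 0.6094 -0.012   0.112 ] jaw 37.0 w 0.0426 j [-0.02  0.52  0.1   1.14 -0.    0.91]
delta tool [-0.0648 -0.3576  0.009 ] turn 1.292  tilt [ 0.012 -0.    -1.   ]
```

View pics/s3.png

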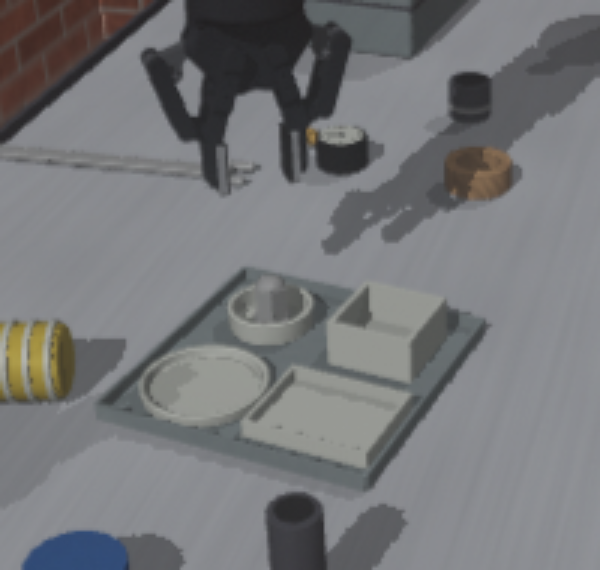

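Image s3 shows the lug nut standing upright in the cup at crop (270,300). Next is the cap.

Emit:
send_rows(moves=[[-0.004, -0.022, 0, 0], [-0.0081, -0.0447, 0, 0], [-0.0081, -0.0447, 0, 0], [-0.0081, -0.0447, 0, 0], [-0.0081, -0.0447, 0, 0], [-0.0081, -0.0447, 0, 0], [-0.0081, -0.0447, 0, 0], [-0.0081, -0.0447, 0, 0], [-0.004, -0.022, 0, 0], [0, 0, 0, 0.92], [0, 0, 0, 0.92], [0, 0, 0, 0.92], [0, 0, 0, 0.92], [0, 0, 0, 0.92], [0, 0, 0, 0.92], [0, 0, 0, 0.92], [0, 0, 0, 0], [0, 0, 0, 0]], claw=1)

```text
clock: 9.15
eef_pos: [0.3585, -0.2781, 0.1044]
tool_rot: [0.706, 0.708, -0.0, -0.0]
ft_force: [-0.6, -0.6, -0.2]
grip_width: 0.0854
```

```bash
python3 - <<'E'
from h import *
plan(.363,-.279,.006,0)
E
```

```text
t 9.15 pos [ 0.3585 -0.2781  0.1044] jaw 0.2 w 0.0854 j [-0.66  0.25 -0.33  0.99 -0.    0.91]
delta tool [-0.001   0.0046  0.0984] turn 0.004  tilt [-0.001  0.001 -1.   ]
```

Emit:
send_rows(moves=[[-0.001, 0.0045, 0.02, 0], [0, 0, 0.03, 0], [0, 0, 0.03, 0], [0, 0, 0.013, 0], [0, 0, 0.005, 0], [0, 0, 0, 0], [0, 0, 0, 0], [0, 0, 0, 0], [0, 0, 0, 0]])

```text
clock: 10.05
eef_pos: [0.364, -0.2799, 0.0077]
tool_rot: [0.706, 0.708, 0.0, 0.001]
ft_force: [0.6, -0.4, -0.2]
grip_width: 0.0854
```

```bash
python3 - <<'E'
from h import *
from workcell import cams
plan(.363,-.279,.006,0)
p,d=cams.camera("side"); cv2.imwrite("pics/s4.png",cv2.resize(p[100:240,320:480],None,fx=4,fy=4))
E
```

```text
t 10.05 pos [ 0.364  -0.2799  0.0077] jaw 0.1 w 0.0854 j [-0.66  0.39 -0.44  0.74  0.    0.91]
delta tool [ 0.0009 -0.001   0.0017] turn 0.002  tilt [ 0.002 -0.001 -1.   ]
```

View pics/s4.png

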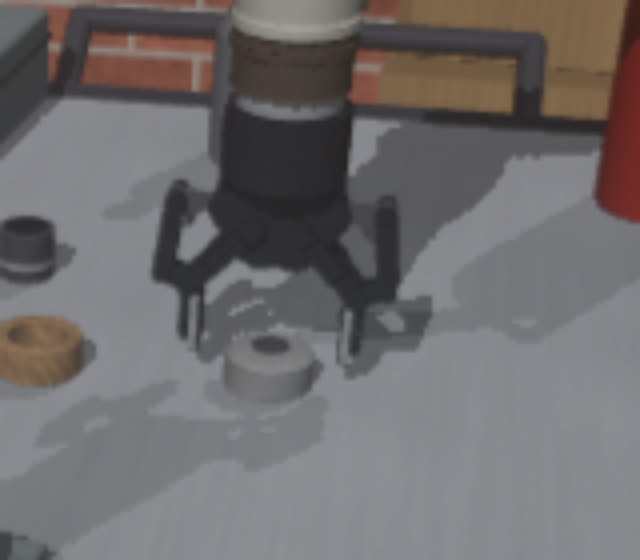

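Emit:
send_rows(moves=[[0, 0, 0.002, 0], [0, 0, 0, 0], [0, 0, 0, 0], [0, 0, 0, 0], [0, 0, 0, 0], [0, 0, 0, 0], [0, 0, 0, 0], [0, 0, 0, 0], [0, 0, 0, 0]], claw=-1)

```text
clock: 11.0
eef_pos: [0.3633, -0.2794, 0.0055]
tool_rot: [0.706, 0.708, -0.0, 0.0]
ft_force: [-3.1, 1.4, 6.4]
grip_width: 0.0531
```

Emit:
send_rows(moves=[[0, 0, -0.01, 0], [0, 0, -0.03, 0], [0, 0, -0.04, 0], [0, 0, -0.03, 0], [0, 0, 0, 0]])

```text
clock: 11.5
eef_pos: [0.3662, -0.2815, 0.1195]
tool_rot: [0.706, 0.708, 0.001, 0.005]
ft_force: [0.6, -0.8, 0.2]
grip_width: 0.0534
```

```bash
python3 - <<'E'
from h import *
from workcell import cams
plan(.6213,.078,.1,0)
p,d=cams.camera("side"); cv2.imwrite("pics/s5.png",cv2.resize(p[60:220,320:480],None,fx=4,fy=4))
E
```

```text
t 11.5 pos [ 0.3662 -0.2815  0.1195] jaw 0.1 w 0.0534 j [-0.66  0.24 -0.3   1.02  0.    0.91]
delta tool [0.3591 0.2557 0.0194] turn 0.002  tilt [ 0.007 -0.006 -1.   ]
```

View pics/s5.png

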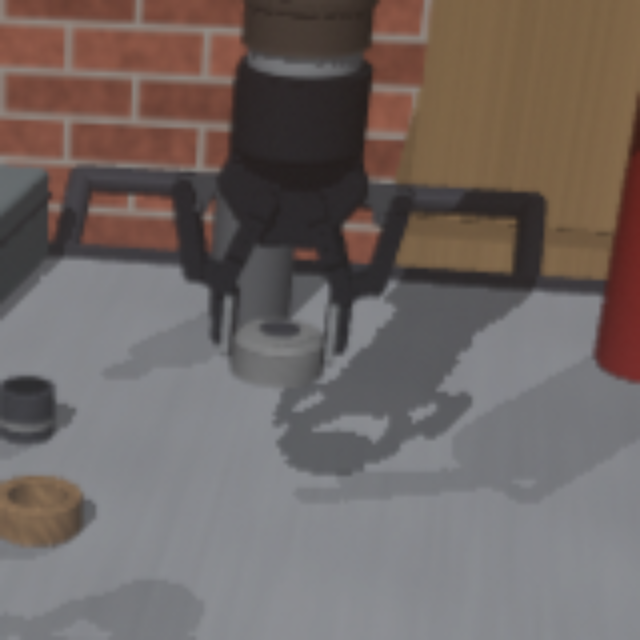

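Emit:
send_rows(moves=[[0.02, 0.014, 0, 0], [0.036, 0.0256, 0, 0], [0.036, 0.0256, 0, 0], [0.036, 0.0256, 0, 0], [0.036, 0.0256, 0, 0], [0.036, 0.0256, 0, 0], [0.036, 0.0256, 0, 0], [0.036, 0.0256, 0, 0], [0.036, 0.0256, 0, 0], [0.036, 0.0256, 0, 0], [0.015, 0.0106, 0, 0], [0, 0, 0, 0], [0, 0, 0, 0]])

```text
clock: 12.85
eef_pos: [0.6162, 0.0801, 0.1127]
tool_rot: [0.706, 0.708, -0.002, -0.001]
ft_force: [-0.0, -0.5, -0.9]
grip_width: 0.0532
```

```bash
python3 - <<'E'
from h import *
from workcell import cams
plan(.6213,.078,.012,0)
i=cams.camera_info("side")
p,d=cams.camera("side"); cv2.imwrite("pics/s6.png",cv2.resize(p[130:320,150:350],None,fx=3,fy=3))
z=dict(K=i["intrinsics"],T=i["T"],d=d);Y=cloud(z)
m=(Y[...,2]>.09)&(Y[...,2]<.15)&(abs(Y[...,0]-.62)<.06)&(abs(Y[...,1]-.078)<.07)
h=cv2.cvtColor(p,cv2.COLOR_BGR2HSV)
S=Y[m&(h[...,2]>85)];print(len(S),S.min(0).round(3),S.max(0).round(3))
np.savez("side6.npz",p=p,d=d,K=i["intrinsics"],T=i["T"])
E
```

```text
t 12.85 pos [0.6162 0.0801 0.1127] jaw 0.2 w 0.0532 j [ 0.13  0.55  0.16  1.18 -0.    1.7 ]
delta tool [-0.002   0.0055  0.1007] turn 0.003  tilt [-0.004 -0.001 -1.   ]
581 [0.575 0.058 0.105] [0.656 0.112 0.15 ]
```

View pics/s6.png

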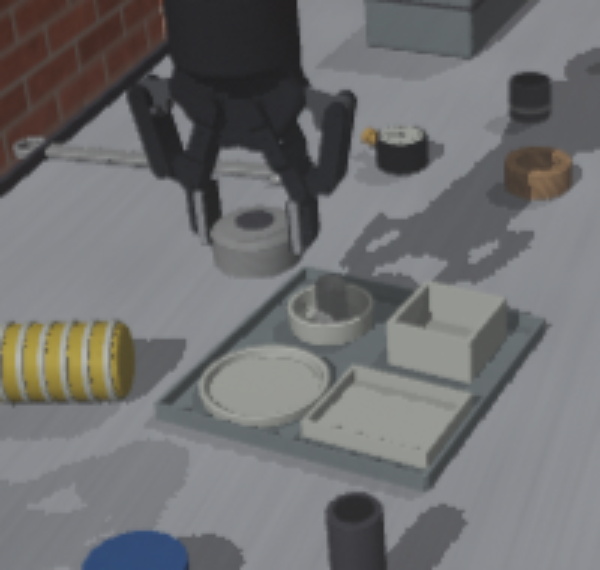

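Emit:
send_rows(moves=[[-0.003, 0.005, 0.02, 0], [0, 0, 0.03, 0], [0, 0, 0.028, 0], [0, 0, 0.012, 0], [0, 0, 0.006, 0], [0, 0, 0.002, 0], [0, 0, 0, 0], [0, 0, 0, 0], [0, 0, 0, 0]])

```text
clock: 13.8
eef_pos: [0.6236, 0.0773, 0.0181]
tool_rot: [0.706, 0.708, 0.001, 0.001]
ft_force: [-0.4, -0.5, -0.9]
grip_width: 0.0531
```

Emit:
send_rows(moves=[[0, -0.001, 0.003, 0], [0, 0, 0, 0], [0, 0, 0, 0], [0, 0, 0, 0]])

```text
clock: 14.2
eef_pos: [0.6216, 0.0771, 0.0138]
tool_rot: [0.706, 0.708, -0.0, -0.0]
ft_force: [-0.3, 0.6, -0.4]
grip_width: 0.053
```

```bash
python3 - <<'E'
from h import *
from workcell import cams
plan(.6213,.078,.012,0)
p,d=cams.camera("side"); cv2.imwrite("pics/s7.png",cv2.resize(p[180:320,170:330],None,fx=4,fy=4))
E
```

```text
t 14.2 pos [0.6216 0.0771 0.0138] jaw 0.1 w 0.053 j [ 0.12  0.65  0.05  0.97 -0.    1.69]
delta tool [ 0.0009 -0.0003  0.0018] turn 0.002  tilt [-0. -0. -1.]
```

View pics/s7.png

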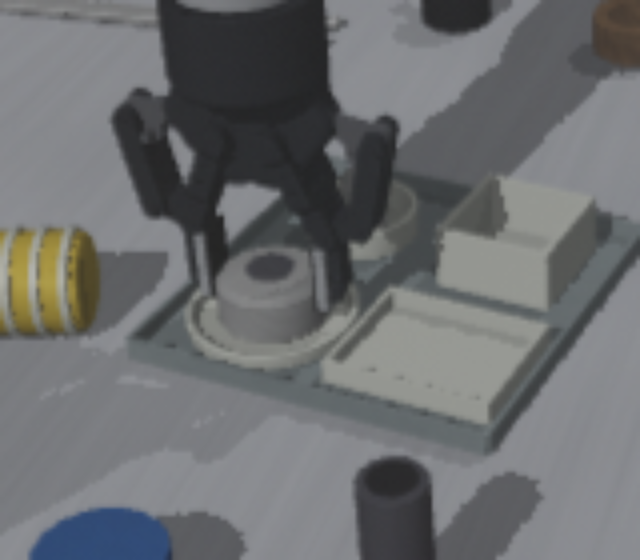

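Emit:
send_rows(moves=[[0, 0, 0.001, 0], [0, 0, 0, 0], [0, 0, 0, 0], [0, 0, 0, 0], [0, 0, 0, 0], [0, 0, -0.01, 0], [0, 0, -0.03, 0], [0, 0, -0.04, 0], [0, 0, -0.03, 0], [0, 0, 0, 0]], claw=0.7)

```text
clock: 15.25
eef_pos: [0.6255, 0.0776, 0.1297]
tool_rot: [0.706, 0.708, 0.005, 0.004]
ft_force: [0.4, -0.3, 0.5]
grip_width: 0.0728
```

```bash
python3 - <<'E'
from h import *
from workcell import cams
# stem dir
s=np.array([.668,-.3018]);c=np.array([.634,-.2825]);d=s-c;print("stem deg",np.degrees(np.arctan2(d[1],d[0])),np.linalg.norm(d))
plan(.634,-.2825,.11,60)
p,d=cams.camera("side"); cv2.imwrite("pics/s8.png",cv2.resize(p[180:320,170:330],None,fx=4,fy=4))
E
```

```text
stem deg -29.581283386332245 0.0390959077142353
t 15.25 pos [0.6255 0.0776 0.1297] jaw 0.1 w 0.0728 j [ 0.12  0.54  0.19  1.21 -0.    1.69]
delta tool [-0.3601  0.0075  0.0193] turn -1.045  tilt [ 0.012  0.001 -1.   ]
```

View pics/s8.png

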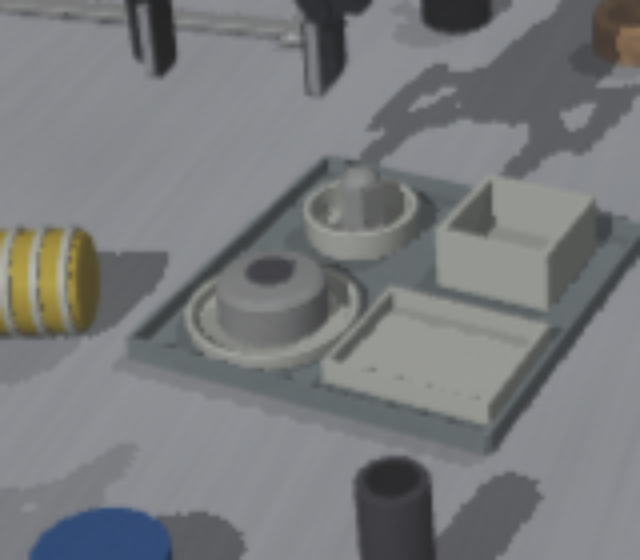

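The cap is flat in the dish. Next is the gauge: its stem points at about -30°, so the jaws go at 60°.

Emit:
send_rows(moves=[[-0.02, 0, 0, 0], [-0.04, 0.001, 0, 0], [-0.045, 0.001, 0, 0], [-0.045, 0.001, 0, 0], [-0.045, 0.001, 0, 0], [-0.045, 0.001, 0, 0], [-0.045, 0.001, 0, 0], [-0.045, 0.001, 0, 0], [-0.03, 0, 0, 0]], claw=1)

```text
clock: 16.2
eef_pos: [0.6281, -0.2859, 0.1214]
tool_rot: [0.707, 0.707, -0.001, -0.001]
ft_force: [-0.3, 0.0, 0.3]
grip_width: 0.0851
```

Emit:
send_rows(moves=[[0, 0, 0, -0.95], [0, 0, 0, -0.95], [0, 0, 0, -0.95], [0, 0, 0, -0.95], [0, 0, 0, -0.95], [0, 0, 0, -0.95], [0, 0, 0, -0.95], [0, 0, 0, -0.95], [0, 0, 0, -0.95], [0, 0, 0, -0.95], [0, 0, 0, -0.95], [0, 0, 0, 0], [0, 0, 0, 0]])

```text
clock: 17.5
eef_pos: [0.6288, -0.2826, 0.1219]
tool_rot: [0.26, 0.966, 0.0, -0.001]
ft_force: [1.0, 0.2, -0.6]
grip_width: 0.0858
```

```bash
python3 - <<'E'
from h import *
plan(.634,-.2825,.009,60)
a=load("top0");print(onz(a,431,146,.005),onz(a,431,138,.005))
E
```

```text
t 17.5 pos [ 0.6288 -0.2826  0.1219] jaw 59.9 w 0.0858 j [-0.42  0.68  0.41  1.3  -0.    0.1 ]
delta tool [-0.0046  0.0027  0.1129] turn -0.002  tilt [-0.002  0.001 -1.   ]
[ 0.71850334 -0.23824135  0.005     ] [ 0.73756214 -0.23852397  0.005     ]
```

Emit:
send_rows(moves=[[-0.0046, 0.0027, 0.02, 0], [0, 0, 0.04, 0], [0, 0, 0.03, 0], [0, 0, 0.015, 0], [0, 0, 0.008, 0], [0, 0, 0, 0], [0, 0, 0, 0], [0, 0, 0, 0], [0, 0, 0, 0], [0, 0, 0, 0]])

```text
clock: 18.5
eef_pos: [0.6353, -0.2831, 0.011]
tool_rot: [0.259, 0.966, -0.0, 0.001]
ft_force: [0.9, -0.1, -0.5]
grip_width: 0.0854
```

```bash
python3 - <<'E'
from h import *
from workcell import cams
plan(.634,-.2825,.009,60)
p,d=cams.camera("side"); cv2.imwrite("pics/s9.png",cv2.resize(p[90:230,210:370],None,fx=4,fy=4))
E
```

```text
t 18.5 pos [ 0.6353 -0.2831  0.011 ] jaw 60.0 w 0.0854 j [-0.42  0.78  0.29  1.08 -0.    0.1 ]
delta tool [ 0.0015 -0.0002  0.002 ] turn -0.0  tilt [ 0.002 -0.001 -1.   ]
```

View pics/s9.png

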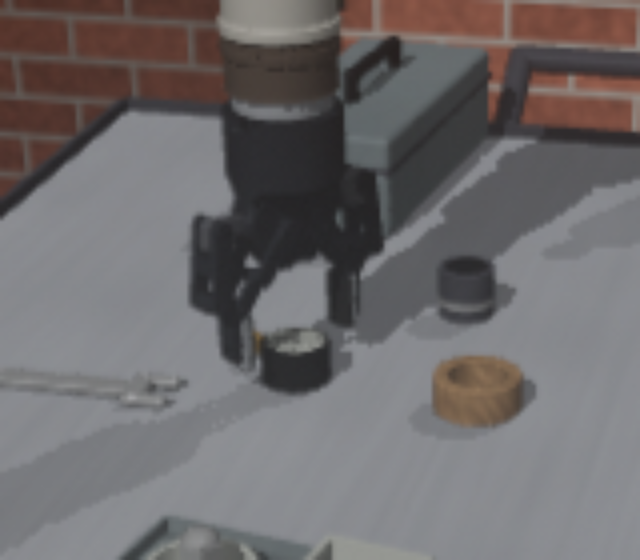

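Emit:
send_rows(moves=[[0.001, 0, 0.001, 0], [0, 0, 0, 0], [0, 0, 0, 0], [0, 0, 0, 0], [0, 0, 0, 0], [0, 0, 0, 0], [0, 0, 0, 0], [0, 0, 0, 0], [0, 0, 0, 0], [0, 0, 0, 0]], claw=-1)

```text
clock: 19.55
eef_pos: [0.6341, -0.2825, 0.0091]
tool_rot: [0.259, 0.966, -0.0, 0.0]
ft_force: [-0.5, -0.4, 3.8]
grip_width: 0.0441
```

Emit:
send_rows(moves=[[0, 0, -0.01, 0], [0, 0, -0.03, 0], [0, 0, -0.04, 0], [0, 0, -0.03, 0], [0, 0, 0, 0]])

```text
clock: 20.05
eef_pos: [0.6367, -0.2836, 0.125]
tool_rot: [0.259, 0.966, -0.001, 0.005]
ft_force: [1.8, 0.0, -0.3]
grip_width: 0.0436
```

```bash
python3 - <<'E'
from h import *
from workcell import cams
# trough centre (.5303,.094), stem dir (.985,-.172); case -11mm
plan(.5303-.0108,.094+.0019,.11,80.1)
p,d=cams.camera("side"); cv2.imwrite("pics/s10.png",cv2.resize(p[60:200,210:370],None,fx=4,fy=4))
E
```

```text
t 20.05 pos [ 0.6367 -0.2836  0.125 ] jaw 60.0 w 0.0436 j [-0.42  0.69  0.43  1.3   0.    0.1 ]
delta tool [0.2914 0.27   0.0124] turn -0.351  tilt [ 0.009 -0.004 -1.   ]
```

View pics/s10.png

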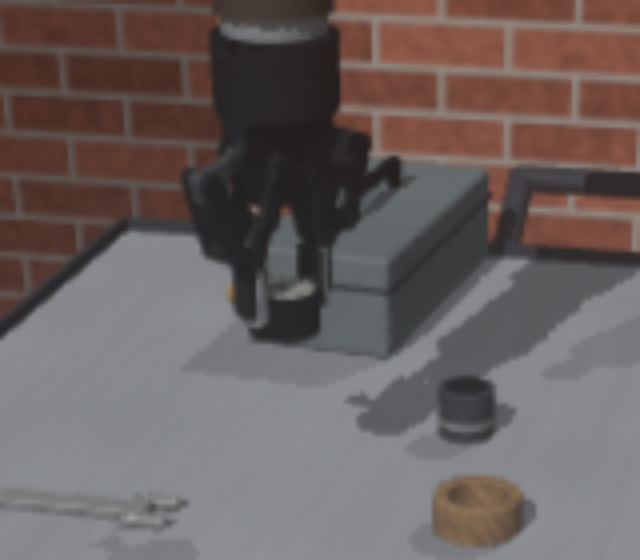

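Held flat. Next I'll move over the trough.

Emit:
send_rows(moves=[[0.016, 0.015, 0, 0], [0.032, 0.03, 0, 0], [0.032, 0.03, 0, 0], [0.032, 0.03, 0, 0], [0.032, 0.03, 0, 0], [0.032, 0.03, 0, 0], [0.032, 0.03, 0, 0], [0.032, 0.03, 0, 0], [0.032, 0.03, 0, 0], [0.019, 0.015, 0, 0], [0, 0, 0, -0.88], [0, 0, 0, -0.88], [0, 0, 0, -0.88], [0, 0, 0, -0.88], [0, 0, 0, 0], [0, 0, 0, 0], [0, 0, 0, 0]])

```text
clock: 21.8
eef_pos: [0.5163, 0.0968, 0.118]
tool_rot: [0.086, 0.996, -0.0, -0.001]
ft_force: [-0.1, 0.1, -1.5]
grip_width: 0.044
```

```bash
python3 - <<'E'
from h import *
from workcell import cams
plan(.5303-.0108,.094+.0019,.016,80.1)
p,d=cams.camera("side"); cv2.imwrite("pics/s11.png",cv2.resize(p[160:320,170:350],None,fx=4,fy=3.5))
E
```

```text
t 21.8 pos [0.5163 0.0968 0.118 ] jaw 80.1 w 0.044 j [ 0.19  0.37 -0.12  1.08 -0.    0.36]
delta tool [-0.0035 -0.0003  0.102 ] turn -0.0  tilt [-0.002 -0.    -1.   ]
```

View pics/s11.png

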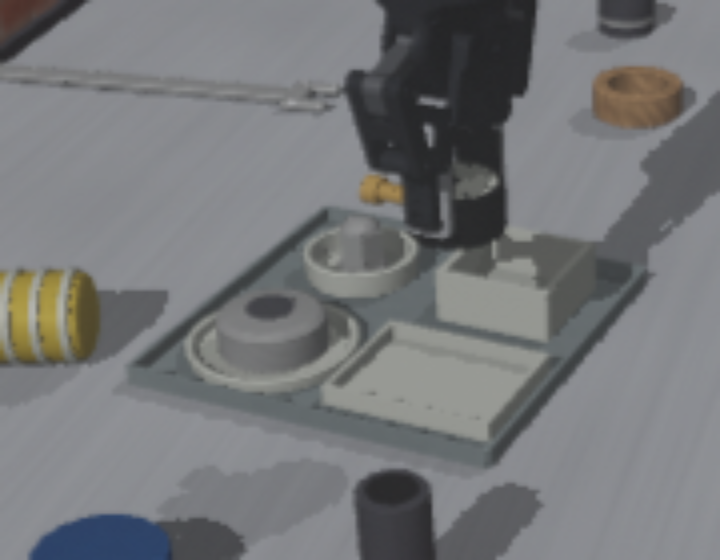

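Emit:
send_rows(moves=[[-0.0035, 0, 0.02, 0], [0, 0, 0.03, 0], [0, 0, 0.028, 0], [0, 0, 0.014, 0], [0, 0, 0.007, 0], [0, 0, 0.002, 0], [0, 0, 0, 0], [0, 0, 0, 0], [0, 0, 0, 0], [0, 0, 0, 0], [0, 0, 0, 0]])

```text
clock: 22.95
eef_pos: [0.5207, 0.0965, 0.0183]
tool_rot: [0.086, 0.996, 0.0, 0.0]
ft_force: [0.1, 0.2, -1.2]
grip_width: 0.0439
```

```bash
python3 - <<'E'
from h import *
from workcell import cams
plan(.5303-.0108,.094+.0019,.016,80.1)
p,d=cams.camera("side"); cv2.imwrite("pics/s12.png",cv2.resize(p[160:320,170:350],None,fx=4,fy=3.5))
E
```

```text
t 22.95 pos [0.5207 0.0965 0.0183] jaw 80.2 w 0.0439 j [ 0.18  0.49 -0.24  0.85  0.    0.36]
delta tool [ 0.001  -0.0008  0.0023] turn 0.001  tilt [ 0.001  0.    -1.   ]
```

View pics/s12.png

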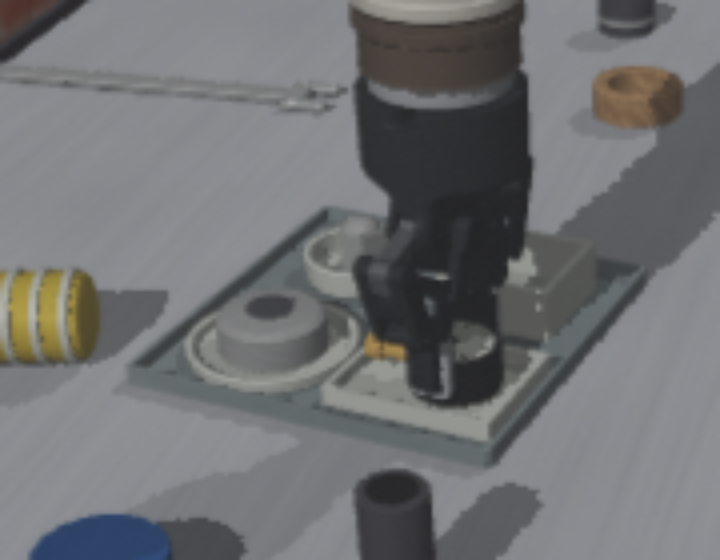

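Emit:
send_rows(moves=[[0, 0, 0.002, 0], [0, 0, 0, 0], [0, 0, 0, 0], [0, 0, 0, 0]])

```text
clock: 23.4
eef_pos: [0.5203, 0.0964, 0.0157]
tool_rot: [0.086, 0.996, -0.0, -0.0]
ft_force: [0.2, -0.1, -1.4]
grip_width: 0.0442
```

Emit:
send_rows(moves=[[0, 0, 0, 0], [0, 0, 0, 0], [0, 0, 0, 0], [0, 0, 0, 0], [0, 0, 0, 0], [0, 0, -0.01, 0], [0, 0, -0.03, 0], [0, 0, -0.04, 0], [0, 0, -0.05, 0], [0, 0, -0.03, 0], [0, 0, 0, 0]], claw=0.45)

```text
clock: 24.5
eef_pos: [0.5239, 0.0971, 0.1823]
tool_rot: [0.086, 0.996, 0.002, 0.006]
ft_force: [0.7, -0.3, -0.3]
grip_width: 0.0616
```

```bash
python3 - <<'E'
from h import *
from workcell import cams
plan(.4929,.2685,.18,118)
p,d=cams.camera("side"); cv2.imwrite("pics/s13.png",cv2.resize(p[160:320,170:350],None,fx=4,fy=3.5))
E
```

```text
t 24.5 pos [0.5239 0.0971 0.1823] jaw 80.2 w 0.0616 j [ 0.18  0.32 -0.01  1.22  0.    0.35]
delta tool [0.0599 0.1636 0.0023] turn -0.66  tilt [ 0.012  0.002 -1.   ]
```

View pics/s13.png

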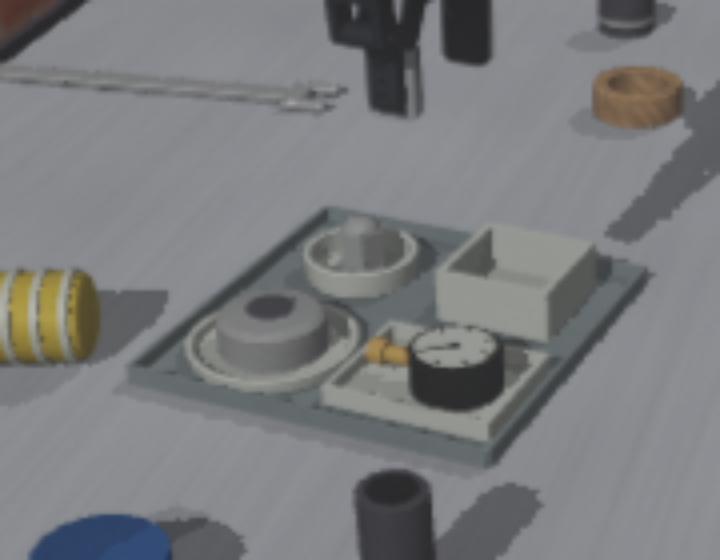

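The gauge lies flat and face up in the trough. Next is the socket, with the jaws at 10° to clear the red decoys.

Emit:
send_rows(moves=[[0.01, 0.025, 0, 0], [0.012, 0.034, 0, 0], [0.012, 0.034, 0, 0], [0.012, 0.034, 0, 0], [0.01, 0.026, 0, 0], [0.004, 0.01, 0, 0], [0, 0, 0, 0.94], [0, 0, 0, 0.94], [0, 0, 0, 0.94], [0, 0, 0, 0.94], [0, 0, 0, 0.94], [0, 0, 0, 0.94], [0, 0, 0, 0.94], [0, 0, 0, 0.94], [0, 0, 0, 0.94], [0, 0, 0, 0.94], [0, 0, 0, 0.94], [0, 0, 0, 0.94], [0, 0, 0, 0.94], [0, 0, 0, 0]], claw=1)

```text
clock: 26.55
eef_pos: [0.4886, 0.2662, 0.1747]
tool_rot: [0.642, 0.767, -0.001, -0.0]
ft_force: [-0.5, 0.3, 0.5]
grip_width: 0.0851
```

```bash
python3 - <<'E'
from h import *
plan(.493,.2688,.037,10)
E
```

```text
t 26.55 pos [0.4886 0.2662 0.1747] jaw 10.1 w 0.0851 j [ 0.5   0.38  0.05  1.24 -0.    1.89]
delta tool [0.002  0.0051 0.1377] turn 0.002  tilt [-0.002 -0.001 -1.   ]
```

Emit:
send_rows(moves=[[0.002, 0.005, 0.01, 0], [0, 0, 0.03, 0], [0, 0, 0.01, 0], [0, 0, 0, 0], [0, 0, 0, 0]])

```text
clock: 27.05
eef_pos: [0.4938, 0.2701, 0.1258]
tool_rot: [0.642, 0.767, -0.0, -0.0]
ft_force: [0.5, -0.0, 0.3]
grip_width: 0.0857
```

```bash
python3 - <<'E'
from h import *
from workcell import cams
plan(.493,.2688,.037,10)
p,d=cams.camera("side"); cv2.imwrite("pics/s14.png",cv2.resize(p[200:400,190:350],None,fx=3,fy=3))
p,d=cams.camera("top"); cv2.imwrite("pics/t14.png",cv2.resize(p[150:330,120:300],None,fx=3,fy=3))
E
```

```text
t 27.05 pos [0.4938 0.2701 0.1258] jaw 10.2 w 0.0857 j [ 0.5   0.43 -0.01  1.13 -0.    1.89]
delta tool [-0.0011 -0.0009  0.0888] turn 0.003  tilt [-0. -0. -1.]
```

View pics/s14.png

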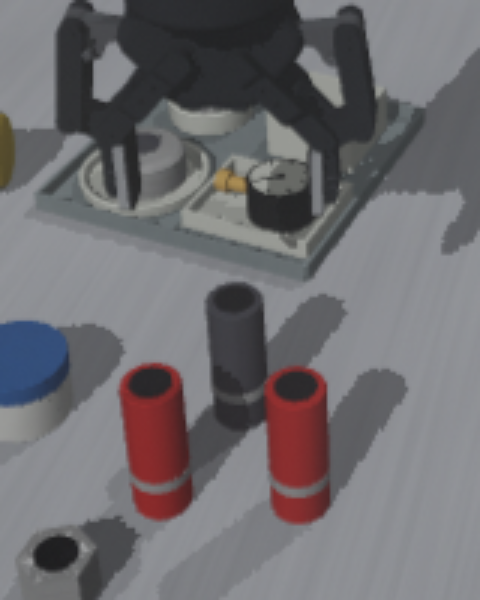

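View pics/t14.png

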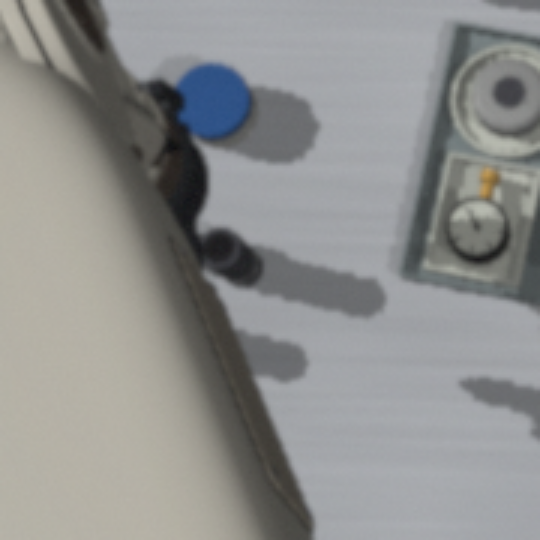

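Emit:
send_rows(moves=[[0, 0, 0.02, 0], [0, 0, 0.03, 0], [0, 0, 0.025, 0], [0, 0, 0.01, 0], [0, 0, 0, 0], [0, 0, 0, 0], [0, 0, 0, 0]])

```text
clock: 27.85
eef_pos: [0.495, 0.2708, 0.0426]
tool_rot: [0.642, 0.767, 0.002, 0.001]
ft_force: [0.0, -0.3, -0.5]
grip_width: 0.0852
```

```bash
python3 - <<'E'
from h import *
from workcell import cams
plan(.493,.2688,.037,10)
p,d=cams.camera("side"); cv2.imwrite("pics/s15.png",cv2.resize(p[200:400,190:350],None,fx=3,fy=3))
b=load("side0");print(proj(b,(.493,.2688,.078)))
E
```

```text
t 27.85 pos [0.495  0.2708 0.0426] jaw 10.1 w 0.0852 j [ 0.5   0.51 -0.12  0.94 -0.    1.89]
delta tool [-0.0017 -0.0024  0.0056] turn 0.002  tilt [ 0.003  0.002 -1.   ]
(np.float64(267.05753513452225), np.float64(298.4340927089594))
```

View pics/s15.png

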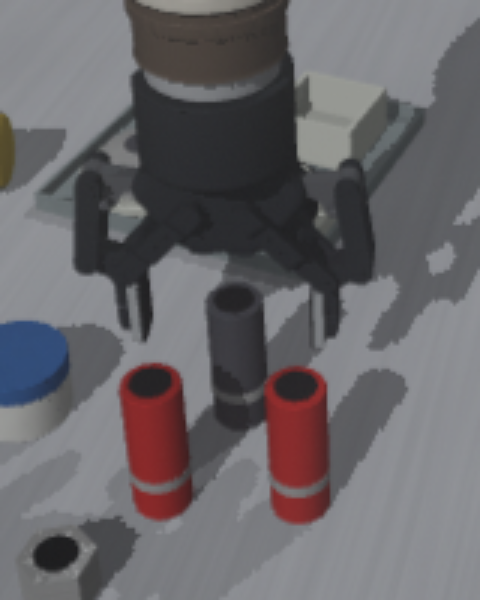

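Emit:
send_rows(moves=[[-0.001, -0.003, 0.003, 0], [0, 0, 0, 0], [0, 0, 0, 0], [0, 0, 0, 0], [0, 0, 0, 0]])

```text
clock: 28.4
eef_pos: [0.4909, 0.2686, 0.0378]
tool_rot: [0.642, 0.767, 0.0, 0.0]
ft_force: [-0.4, -0.2, 0.4]
grip_width: 0.085
```

Emit:
send_rows(moves=[[0, 0, 0, 0], [0, 0, 0, 0], [0, 0, 0, 0], [0, 0, 0, 0], [0, 0, 0, 0], [0, 0, 0, 0], [0, 0, 0, 0], [0, 0, 0, 0], [0, 0, 0, 0], [0, 0, 0, 0], [0, 0, 0, 0], [0, 0, 0, 0]], claw=-1)

```text
clock: 29.6
eef_pos: [0.4913, 0.2687, 0.038]
tool_rot: [0.642, 0.767, 0.0, 0.0]
ft_force: [1.3, 0.5, 2.0]
grip_width: 0.0286
```

```bash
python3 - <<'E'
from h import *
from workcell import cams
plan(.493,.2688,.037,10)
p,d=cams.camera("side"); cv2.imwrite("pics/s16.png",cv2.resize(p[200:400,190:350],None,fx=3,fy=3))
E
```

```text
t 29.6 pos [0.4913 0.2687 0.038 ] jaw 10.1 w 0.0286 j [ 0.5   0.51 -0.13  0.93 -0.    1.89]
delta tool [-0.0002  0.0017  0.001 ] turn 0.002  tilt [ 0.001  0.    -1.   ]
```

View pics/s16.png

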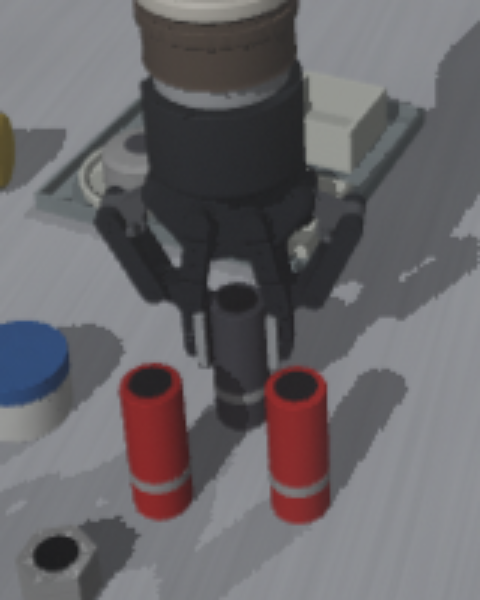

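Emit:
send_rows(moves=[[0, 0, -0.01, 0], [0, 0, -0.03, 0], [0, 0, -0.04, 0], [0, 0, -0.02, 0], [0, 0, 0, 0], [0, 0, 0, 0]])

```text
clock: 30.25
eef_pos: [0.4901, 0.2683, 0.1372]
tool_rot: [0.642, 0.767, -0.001, -0.0]
ft_force: [-0.6, -0.2, -1.7]
grip_width: 0.029
```

```bash
python3 - <<'E'
from h import *
plan(.5145,.0034,.13,10)
E
```

```text
t 30.25 pos [0.4901 0.2683 0.1372] jaw 10.1 w 0.029 j [ 0.5   0.41 -0.    1.16  0.    1.89]
delta tool [-0.265  -0.0227  0.0073] turn 0.003  tilt [-0.001 -0.001 -1.   ]
```

Emit:
send_rows(moves=[[-0.015, -0.0015, 0, 0], [-0.03, -0.0026, 0, 0], [-0.035, -0.003, 0, 0], [-0.035, -0.003, 0, 0], [-0.035, -0.003, 0, 0], [-0.035, -0.003, 0, 0], [-0.035, -0.003, 0, 0], [-0.03, -0.0026, 0, 0], [-0.015, -0.001, 0, 0], [0, 0, 0, 0], [0, 0, 0, 0], [0, 0, 0, 0]])

```text
clock: 31.45
eef_pos: [0.5147, 0.0046, 0.1373]
tool_rot: [0.641, 0.767, -0.0, -0.001]
ft_force: [0.6, 0.3, -0.9]
grip_width: 0.0287
```

```bash
python3 - <<'E'
from h import *
from workcell import cams
plan(.5145,.0034,.0455,10)
p,d=cams.camera("side"); cv2.imwrite("pics/s17.png",cv2.resize(p[130:310,170:370],None,fx=3,fy=3))
E
```

```text
t 31.45 pos [0.5147 0.0046 0.1373] jaw 10.2 w 0.0287 j [ 0.01  0.33 -0.12  1.12  0.    1.4 ]
delta tool [-0.0013 -0.0003  0.0918] turn 0.004  tilt [-0.001  0.    -1.   ]
```

View pics/s17.png

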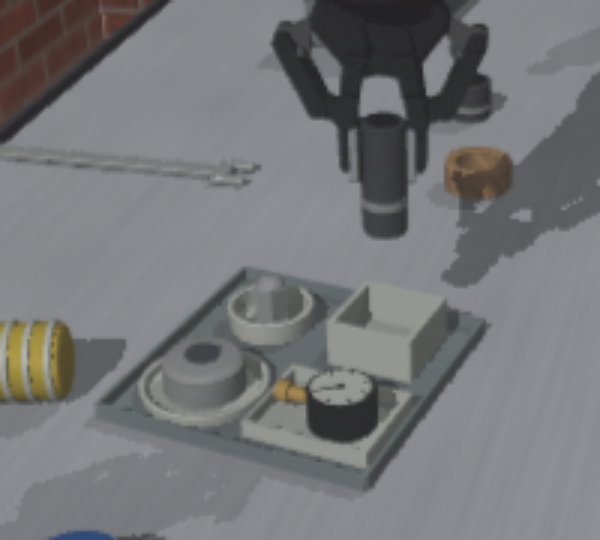

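Emit:
send_rows(moves=[[-0.001, 0, 0.02, 0], [0, 0, 0.03, 0], [0, 0, 0.022, 0], [0, 0, 0.01, 0], [0, 0, 0.006, 0], [0, 0, 0.002, 0], [0, 0, 0, 0], [0, 0, 0, 0], [0, 0, 0, 0], [0, 0, 0, 0], [0, 0, 0, 0]])

```text
clock: 32.6
eef_pos: [0.5156, 0.0027, 0.0482]
tool_rot: [0.642, 0.767, 0.0, 0.0]
ft_force: [-0.1, 0.2, -2.1]
grip_width: 0.0287
```

Emit:
send_rows(moves=[[0, 0, 0.0015, 0], [0, 0, 0, 0], [0, 0, 0, 0], [0, 0, 0, 0], [0, 0, 0, 0]])

```text
clock: 33.1
eef_pos: [0.5154, 0.0028, 0.0463]
tool_rot: [0.642, 0.767, -0.0, -0.0]
ft_force: [0.4, 0.3, -1.9]
grip_width: 0.0289
```

Emit:
send_rows(moves=[[0, 0, 0.001, 0], [0, 0, 0, 0], [0, 0, 0, 0]])

```text
clock: 33.4
eef_pos: [0.5153, 0.0028, 0.0452]
tool_rot: [0.642, 0.767, -0.0, -0.0]
ft_force: [0.5, -0.7, -1.4]
grip_width: 0.0286
```

Emit:
send_rows(moves=[[0, 0, 0, 0], [0, 0, 0, 0], [0, 0, 0, 0], [0, 0, 0, 0], [0, 0, 0, 0], [0, 0, -0.01, 0], [0, 0, -0.03, 0], [0, 0, -0.04, 0], [0, 0, -0.05, 0], [0, 0, -0.03, 0], [0, 0, 0, 0]], claw=0.2)

```text
clock: 34.5
eef_pos: [0.5188, 0.0028, 0.2117]
tool_rot: [0.642, 0.767, 0.004, 0.004]
ft_force: [-0.4, 0.9, 0.1]
grip_width: 0.0512
```

Emit:
send_rows(moves=[[0.02, -0.03, 0, 0], [0.02, -0.03, 0, 0], [0.02, -0.045, 0, 0], [0.02, -0.045, 0, 0], [0.02, -0.045, 0, 0], [0.02, -0.02, 0, 0], [0, 0, 0, 0], [0, 0, 0, 0], [0, 0, 0, 0], [0, 0, 0, 0], [0, 0, 0, 0]])

```text
clock: 35.6
eef_pos: [0.2832, 0.0828, 0.2051]
tool_rot: [0.642, 0.766, -0.0, -0.0]
ft_force: [-0.1, -0.4, -0.9]
grip_width: 0.0514
```

```bash
python3 - <<'E'
from h import *
from workcell import cams
plan(.5145,.0034,.0455,10)
for n in("side","top"):
    p,d=cams.camera(n);i=cams.camera_info(n);np.savez(n+"9.npz",p=p,d=d,K=i["intrinsics"],T=i["T"])
    q=p[150:310,170:370] if n=="side" else p[150:265,248:365]
    f=4 if n=="side" else 5
    cv2.imwrite(f"pics/{n}9.png",cv2.resize(q,None,fx=f*.9,fy=f*.9)); cv2.imwrite(f"pics/{n}9full.png",p)
a=load("top9");X=cloud(a);Z=X[...,2]
def st(n,cx,cy,r,h0,h1):
    m=(np.hypot(X[...,0]-cx,X[...,1]-cy)<r)&(Z>h0)&(Z<h1);P=X[m]
    print(n,len(P),P.mean(0).round(4),np.round(cv2.minEnclosingCircle(np.ascontiguousarray(P[:,:2].astype(np.float32)))[0],4),"off",((P[:,:2].max(0)+P[:,:2].min(0))/2-[cx,cy]).round(4))
st("nut/cup",.6055,-.0125,.025,.027,.06)
st("sock/bin",.5145,.0034,.03,.07,.1)
st("gauge/trough",.5303,.094,.04,.027,.05)
st("cap/dish",.6213,.078,.04,.02,.05)
b=load("top0");X0=cloud(b)
for n,cx,cy,r,h in(("plain",.538,.400,.03,.018),("short",.546,-.412,.035,.028)):
    for Y in(X0,X):
        m=(np.hypot(Y[...,0]-cx,Y[...,1]-cy)<r)&(Y[...,2]>h)&(Y[...,2]<.06);print(n,m.sum(),Y[m].mean(0).round(4) if m.any() else None)
E
```

```text
t 35.6 pos [0.2832 0.0828 0.2051] jaw 10.1 w 0.0514 j [ 0.28 -0.16 -0.48  1.25 -0.    1.68]
delta tool [-0.1186  0.214   0.1595] turn 0.001  tilt [-0.001 -0.    -1.   ]
nut/cup 93 [ 0.6038 -0.013   0.0373] [ 0.6046 -0.0134] off [-0.0013  0.0002]
sock/bin 176 [0.5145 0.0022 0.0832] [0.5159 0.0018] off [ 0.0014 -0.0011]
gauge/trough 357 [0.5206 0.0956 0.0331] [0.5306 0.0922] off [0.0002 0.0015]
cap/dish 499 [0.6199 0.0761 0.0292] [0.6214 0.0768] off [-0.0001 -0.0016]
plain 209 [0.5379 0.3998 0.0247]
plain 204 [0.5377 0.4    0.0251]
short 276 [ 0.5458 -0.4116  0.0346]
short 273 [ 0.5459 -0.4116  0.035 ]
```

View pics/side9.png

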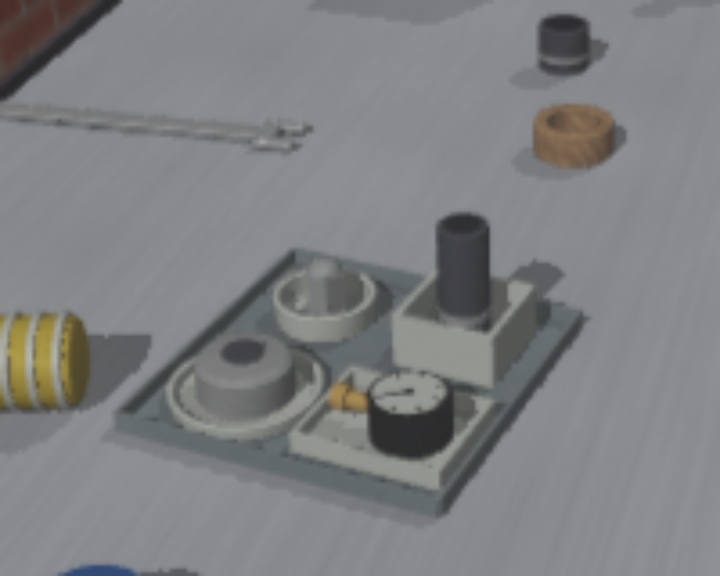

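View pics/top9.png

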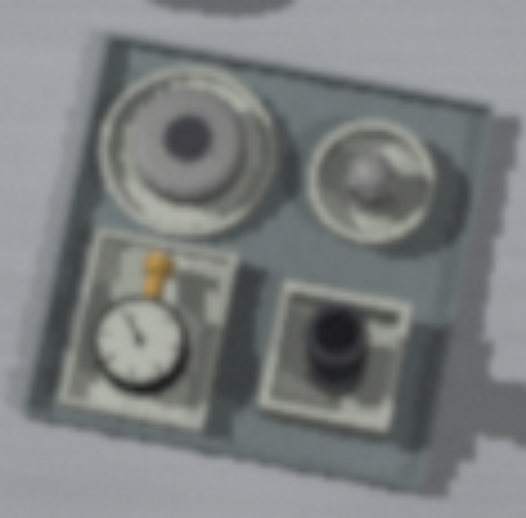

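The final views show all four items seated and flat, with offsets well inside the limits and neither look-alike moved. I'll hand in the job.

```bash
python3 -c "
from workcell import order
print(order.job_done())"
```

```text
the job is handed in; nothing more can be done
None
```

All four items are in their pockets, and I handed the job in at about 36 s with the arm clear of everything. I placed the lug nut, the cap, the gauge and then the deep socket. Each was gripped above its pocket's rim and let go about on the floor.

My last checks, from one top and one side picture with depth, found no failures:
- **Offsets:** the nut, socket and cap are within about 2 mm of their pocket centres. The gauge case is about 10 mm off, as planned, so the stem fits along the trough; the limit is 26 mm.
- **Height and tilt:** the heights I measured at the tops, corrected for about 1.5 mm of depth bias, fit all four undersides resting on the pocket floors. They look upright or flat by eye; I did not measure tilt or the stem angle.
- **Look-alikes:** the plain nut and short socket read the same as at the start to within 0.5 mm.

One reading disagreed: the gripper showed 53 mm on the 56 mm cap, 44 mm on the 46 mm gauge, and 1–1.5 mm under on the nut and socket. I put it down to finger flex or sensor bias.

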